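Swing the shelf lamp over the jar and switch it on

ROBOT

A 6-joint arm with a two-finger parallel gripper is mounted at the origin on the work surface. World frame = base frame: x ahead of the robot, y to its left, z up, the work surface at z = 0. Lengths are in m, angles in rad, forces in N, time in s.
With the tool pointing down it reaches from about 0.375 to 0.975 m from the base axis. Payload 3.8 kg.
Tool frame: the origin (TCP) lies on the centre line of the jaws, within the pads' length; the fingertips stand 11 mm ahead of it and the grasp point (between the pads) lies 8 mm behind it; z points along the fingers, y is the direction in which the jaws open and shut (so a half turn about z gives the same grasp; the last joint's range is limited). The gripper opens to 88 mm and grips with 3 to 60 N. Pads are 18 mm wide; open, the fingers measure 123 mm over their backs; the gripper's body (75 mm by 187 mm) begins 45 mm behind the grasp point.
Start: joints at [-1.215, 0.264, 1.604, -0, 1.274, -0.037], TCP at [0.258, -0.624, 0.25] pointing down, gripper open.
Joint ranges: [-2.63, 2.63], [-0.94, 2.18], [0.31, 2.57], [-1.31, 4.45], [0, 2.66], [-2.55, 2.55]. Speed limits (rad/s): [2.57, 2.57, 3.14, 3.14, 3.14, 3.14].

INTERFACE

Orientations are given as a unit quaternion [x, y, z, w].
In Python, from rig import bot gives the robot as it stands.
- The arm moves only by the tool jog_arm, never from a script. Its argument "steps" is a list that holds one entry, the list of rows, each a list of 7 numbers: the shift along the tool's x, y, z in m, then the turn, a rotation vector about the tool's x, y, z in rad, then the finger opening in m, from 0 to 0.0881. A call has 1 to 20 rows; each row is the pose to reach, as a shift and turn from the pose commanded when the call began, along the tool's axes at that moment; what a row does not reach only later rows make up. A row lasts 1/8 s, in which the tool goes at most 62.5 mm and 10.7 degrees, less where a joint would pass 70% of its speed; a pose out of reach is approached as far as the arm can. A call with a gripper value outside its range is refused whole. The fingers move at their own pace and stop on an object; "force" is the grip in N (left out, the last holds). Time passes only in rows, so rows that repeat a pose let the fingers close. It gives the time, the measured TCP pose, the force and the opening at its end, in the units of the state.
- bot.read_state(): the state, without advancing time (a new reading comes with each control period).
- bot.grab_frame(name): name is "scene" or "top"; returns the picture (480x640x3 uint8, red, green, blue); there is no depth.
- bot.calibration(name): a dict with "intrinsics" (3x3 intrinsics, pixels), "position" and "orientation" of the camera in the world. Camera axes: x right, y up, looking along -z (the intrinsics and any distortion apply to the point x, -y, -z); pixel columns grow to the right and rows downward; lengths in m; the calibration is good to about 2 mm. A picture is of the moment at which its call begins. calibration takes no time and is no camera call.
- bot.job_done(): hands the job in, once; it reports no verdict.
The state is a dict: "clock": time; "qpos": joint angles; "qd": joint speeds; "joint_efforts": joint torques, N m; "ee_pos": TCP position; "tool_rot": TCP orientation; "contact_force": force on the tool from outside, world axes, zero at the start; "wrist_torque": the same for the moment, N m; "gripper_width": opening from 0.0 (shut) to 1.0 (fully open).
Only numpy, scipy, OpenCV 4.12 (cv2) and the standard library are available. Lean on these libraries where they do the work, as an engineer would, in place of code of your own. Each camera call takes 0.05 s, during which the arm holds its last target.

TASK

With a fingertip, push the desk lamp's arm round until the shade is centred above the glass jar with the brass lid, and leave it there. Then push the red toggle switch on the lamp's base fully over to its green-dot side (away from the robot) to turn the lamp on. Only push, do not pinch the arm or the switch, and leave the jar, tin, pick, mug and spectacle case standing where they are.

Things in the scene. Friction and masses are not known exactly. Their poses are not given: they have to be found in the camera images.
- lamp: Teal desk lamp, fixed. Origin: on the post axis at shelf level; z up, x roughly away from the robot. Base 110 (x) by 240 (y) by 20 mm high, from 50 mm on the -y side of the post to 190 mm on the +y side. Post 22 mm thick; arm hub 32 mm wide, top at 203 mm. Black switch housing at lamp (0, +140 mm), 60 x 34 mm, top 40 mm above the shelf.
- lamp_arm (a joint): Arm angle about the vertical post axis, rad, -1.2 to 1.2, counter-clockwise from above positive; at 0 the arm points along lamp -y, positive turns it towards lamp +x. A bar 18 mm wide, 180 to 200 mm above the shelf, both sides free from 18 to 125 mm from the axis, then the shade. About 0.12 N m turns it; it stays where it is left.
- lamp_shade (a point): Centre of the mouth of the teal lamp shade at the arm's end, 160 mm from the post axis, 140 mm above the shelf. The shade is 68 mm across at the mouth and reaches from 140 to 202 mm above the shelf.
- switch (a joint): Red toggle lever, rad: 0 off (leans 0.5 rad from upright to lamp -x, the white dot) to 1.0 fully on (leans 0.5 rad to lamp +x, the green dot). Pivot along lamp y, at lamp (0, 140, 40) mm. The lever is 10 mm (x) by 12 mm (y) thick, 50 mm long from the pivot. About 0.03 N m moves it; it stays where it is left.
- switch_tip (a point): Tip of the red toggle lever, 50 mm from its pivot.
- jar: Small clear glass jar with a brass screw lid, 60 mm in diameter, 75 mm high, standing loose on one of two round steel trays. Origin: centre of its underside. Its axis is 155 to 165 mm from the lamp's post axis, so the shade can pass over it with 61 mm to spare.
- tin: Red-banded round tin, 60 mm in diameter, 70 mm high, standing loose on the other tray. Origin: centre of its underside.
- pick: Blue cleaning pick, 98 mm long, 12 mm wide, 10 mm high, lying loose on the shelf between the trays. Origin about its middle, underside; x along it.
- mug: Blue mug, 80 mm in diameter, 90 mm high, loose. Origin: centre of its underside.
- glasses_case: Cork-brown spectacle case 160 x 65 x 40 mm, loose. Origin: centre of its underside.
- charger: Sand-coloured charger with its flap shut, 100 x 150 x 42 mm, fixed. Origin: centre of its underside.
There are look-alikes about, which are no part of the job. Leave any pink or turquoise look-alike of the tin alone.

How it is judged:
On the way, in this order (a step that is already met when the one before it is completed fails the run):
1. the shade is above the jar, with the arm at rest (horizontal distance between lamp_shade and jar below 0.015 m and velocity of joint lamp_arm between -0.05 and 0.05 rad/s), for 0.3 s.
2. then the switch is pushed fully on (value of joint switch above 0.85 rad), for 0.2 s.
At the end, for the whole second after the job is handed in: The centre of the shade is within 15 mm (horizontally) of the jar's axis with the arm at rest, the switch is past 0.85 of its 1.0 rad, and the jar, tin, pick, mug and spectacle case are within 15 mm of where they began, the jar and tin upright (all of step 1 and value of joint switch above 0.85 rad and distance of each of jar, tin, pick, mug, glasses_case from where it was at the start of the episode below 0.015 m and angle between each of jar, tin's own z axis and vertical below 0.1 rad); the robot touches nothing.
It fails at once if the jar, tin, pick, mug or spectacle case lifted or shifted by more than 15 mm (distance of any of jar, tin, pick, mug, glasses_case from where it was at the start of the episode above 0.015 m).
It fails at once if the lamp arm is pinched (over 3 N on both sides at once) (contact force between the fingers and lamp_arm_c2 above 3 N and contact force between the fingers and lamp_arm_c3 above 3 N).
It fails at once if the switch lever is pinched (over 3 N on both halves at once) (contact force between the fingers and switch_c1 above 3 N and contact force between the fingers and switch_c2 above 3 N).
It also fails if it takes over 58 s, if anything falls off the work surface, if the arm or the gripper's body presses on something with over 40 N, if the wrist force passes 120 N, or if a joint passes its speed limit or range.

## Working session

There is one attempt and no reset: what is moved stays moved. The work goes in short steps, Python scripts to look and compute and a tool call to move; the robot and the scene stay as the last step left them, time stands still between calls to the robot, and variables do not carry over. Pictures are saved under pics/ and viewed, and the job is handed in when it is done.

Besides the shell and the picture viewer there is one more tool, called after "Request:" in YAML: its name, and indented under it one key for each argument. jog_arm: Moves the arm, as the interface text tells. Its arguments: {"type":"object","properties":{"steps":{"type":"array"},"force":{"type":"number"}},"required":["steps"]}

```bash
mkdir -p pics; ls
python3 - <<'E'
from rig import bot
import cv2
print(bot.read_state())
for n in("scene","top"):
    print(n,bot.calibration(n))
    cv2.imwrite(f"pics/{n}0.png",bot.grab_frame(n)[:,:,::-1])
E
```

```text
pics
{'clock': 0.0, 'qpos': array([-1.21489056e+00,  2.64718036e-01,  1.60531304e+00, -3.22151121e-05,
        1.27370199e+00, -3.68808227e-02]), 'qd': array([ 0.00098752,  0.00013424, -0.0002839 ,  0.0010955 , -0.00046589,
       -0.00098885]), 'joint_efforts': array([ 1.83508258e-03, -5.02105129e+01, -3.56878817e+01,  7.28416024e-02,
        2.94098875e-02, -2.06663067e-04]), 'ee_pos': array([ 0.25813651, -0.62297631,  0.24844456]), 'tool_rot': array([ 9.80775258e-01,  1.95137766e-01, -1.85190189e-04, -1.05417780e-03]), 'contact_force': array([ 0.14979926,  0.11654373, -0.05577025]), 'wrist_torque': array([-0.01314964,  0.0712646 ,  0.06605735]), 'gripper_width': 1.0002504969571637}
scene {'intrinsics': array([[513.41870133,   0.        , 318.68704355],
       [  0.        , 513.41870133, 235.21830837],
       [  0.        ,   0.        ,   1.        ]]), 'position': array([1.22361038, 0.2064084 , 1.03982566]), 'orientation': array([0.17768244, 0.25141329, 0.78288138, 0.54066354])}
top {'intrinsics': array([[540.95057876,   0.        , 311.28921405],
       [  0.        , 540.95057876, 241.67411463],
       [  0.        ,   0.        ,   1.        ]]), 'position': array([ 0.31748751, -0.01788159,  1.62358174]), 'orientation': array([-0.07496938,  0.05968484,  0.70600818, -0.70169064])}
```

View pics/scene0.png

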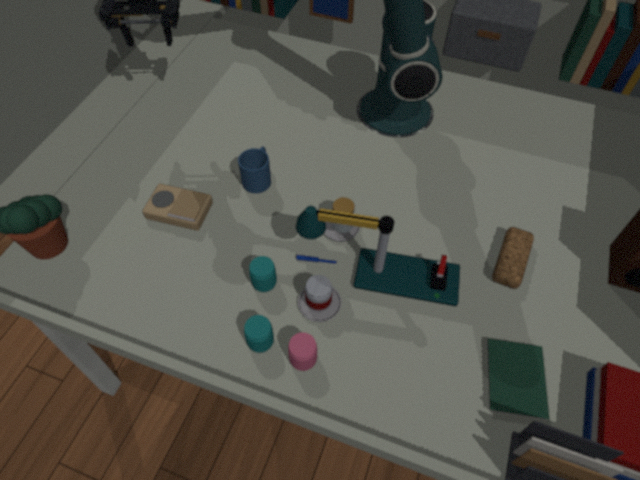

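View pics/top0.png

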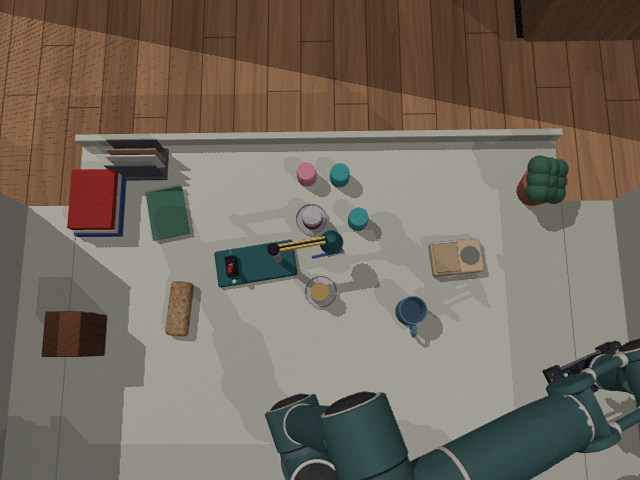

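```bash
cat > h.py <<'E'
import numpy as np, cv2
from scipy.spatial.transform import Rotation as R
from rig import bot
def ray(n,u,v):
    c=bot.calibration(n);K=c["intrinsics"]
    d=np.array([(u-K[0,2])/K[0,0],-(v-K[1,2])/K[1,1],-1.0])
    return np.array(c["position"]),R.from_quat(c["orientation"]).apply(d)
def plane(n,u,v,z):
    p,d=ray(n,u,v);return p+d*(z-p[2])/d[2]
def proj(n,P):
    c=bot.calibration(n);K=c["intrinsics"]
    q=R.from_quat(c["orientation"]).inv().apply(np.array(P)-c["position"])
    q=q*[1,-1,-1];return (K@(q/q[2]))[:2]
def tri(u1,u2):
    p,d=ray("scene",*u1);q,e=ray("top",*u2)
    s=np.linalg.lstsq(np.stack([d,-e],1),q-p,rcond=None)[0]
    a=p+s[0]*d;b=q+s[1]*e;return (a+b)/2,np.linalg.norm(a-b)
E
python3 - <<'E'
import cv2
a=cv2.imread("pics/top0.png")[195:315,205:365];cv2.imwrite("pics/tz.png",cv2.resize(a,None,fx=5,fy=5,interpolation=cv2.INTER_CUBIC))
a=cv2.imread("pics/scene0.png")[190:330,290:470];cv2.imwrite("pics/sz.png",cv2.resize(a,None,fx=4.2,fy=4.2,interpolation=cv2.INTER_CUBIC))
E
```

```text
(no output)
```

View pics/tz.png

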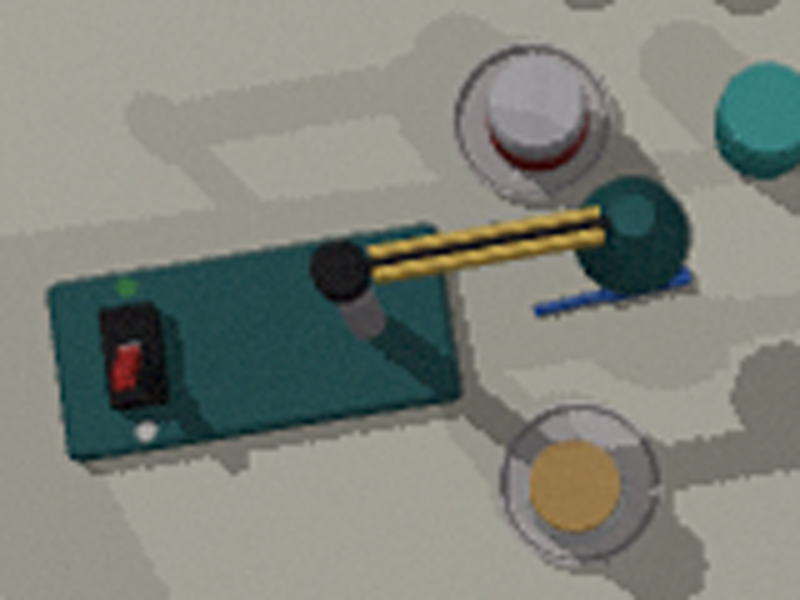

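View pics/sz.png

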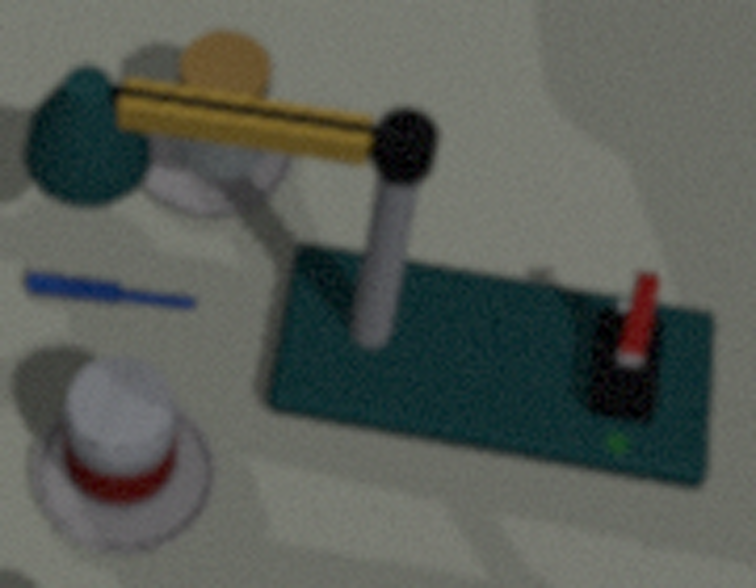

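```bash
cat > m.py <<'E'
from h import *
def px(x0,y0,s,p): return ((p[0]+.5)/s-.5+x0,(p[1]+.5)/s-.5+y0)
def blob(img,lo,hi,roi):
    h=cv2.cvtColor(img,cv2.COLOR_BGR2HSV);m=cv2.inRange(h,np.array(lo),np.array(hi))
    k=np.zeros_like(m);x0,y0,x1,y1=roi;k[y0:y1,x0:x1]=m[y0:y1,x0:x1]
    cs,_=cv2.findContours(k,cv2.RETR_EXTERNAL,cv2.CHAIN_APPROX_NONE)
    c=max(cs,key=cv2.contourArea);M=cv2.moments(c)
    return np.array([M['m10'],M['m01']])/M['m00'],cv2.minEnclosingCircle(c),c
E
python3 - <<'E'
from m import *
t=cv2.imread("pics/top0.png");s=cv2.imread("pics/scene0.png")
h=cv2.cvtColor(t,cv2.COLOR_BGR2HSV);g=cv2.cvtColor(s,cv2.COLOR_BGR2HSV)
print(h[292,320],h[242,333],h[265,250],h[247,300])
lid,cc,_=blob(t,(10,90,60),(30,255,255),(300,275,345,310)); print("lid top",lid,cc,plane("top",*lid,.075))
lid2,cc2,_=blob(s,(8,80,50),(30,255,255),(330,195,358,212)); print("lid scene",lid2,cc2,plane("scene",*lid2,.075),tri(lid2,lid))
hub=px(205,195,5,(341,270));hub2=px(290,190,4.2,(402,145))
print("hub top",plane("top",*hub,.203),"sc",plane("scene",*hub2,.19),tri(hub2,hub))
C=[px(205,195,5,p) for p in[(50,285),(437,227),(460,400),(72,457)]]
W=np.array([plane("top",*p,.02)[:2] for p in C]);print(W)
C2=[px(290,190,4.2,p) for p in[(703,487),(271,405),(298,243),(712,313)]]
W2=np.array([plane("scene",*p,.02)[:2] for p in C2]);print(W2)
for w in(W,W2):
    yax=(w[0]-w[1]+w[3]-w[2])/2;print("len",np.linalg.norm(yax),np.linalg.norm(w[0]-w[3]),np.linalg.norm(w[1]-w[2]))
    yax/=np.linalg.norm(yax);xax=np.array([yax[1],-yax[0]]);ce=w.mean(0)
    post=ce-.07*yax;print("yaw",np.arctan2(xax[1],xax[0]),"post",post,"switch",post+.14*yax)
print("shade",tri(px(290,190,4.2,(90,140)),px(205,195,5,(634,237))))
tip=px(205,195,5,(118,385));print("tip",plane("top",*tip,.084),plane("top",*px(205,195,5,(130,345)),.084))
print(tri(px(290,190,4.2,(648,280)),px(205,195,5,(125,375))))
E
```

```text
[ 19 134 146] [ 93 141  56] [ 92 143  73] [ 21 186 114]
lid top [319.39985846 291.71691437] ((319.4230651855469, 291.5769348144531), 9.193132400512695) [ 0.47045369 -0.00750433  0.075     ]
lid scene [342.66945607 205.18967922] ((341.5, 207.0), 12.175895690917969) [ 0.46405781 -0.01083934  0.075     ] (array([ 0.46990128, -0.00833271,  0.08266615]), np.float64(0.0016068280564151365))
hub top [0.57389474 0.11538998 0.203     ] sc [0.57089719 0.11442172 0.19      ] (array([0.57528224, 0.11555523, 0.1958758 ]), np.float64(0.0010249612756346898))
[[0.59912402 0.30863013]
 [0.63288473 0.07464091]
 [0.52745874 0.06059959]
 [0.49481426 0.29231894]]
[[0.60277046 0.30988197]
 [0.63682291 0.07918447]
 [0.52955124 0.060012  ]
 [0.49207475 0.29217904]]
len 0.23520954415540876 0.10557737284070663 0.10635693573303438
yaw 0.14163482211618966 post [0.57345176 0.11474833] switch [0.55368912 0.25334645]
len 0.23417941031063788 0.11210233826571576 0.10897152705804365
yaw 0.15332253778658542 post [0.57599542 0.11613553] switch [0.55461426 0.25449321]
shade (array([ 0.59929953, -0.04120654,  0.15610283]), np.float64(0.0019014981716226193))
tip [0.52913288 0.25453178 0.084     ] [0.55235775 0.24816536 0.084     ]
(array([0.53399664, 0.24999274, 0.09010238]), np.float64(0.0008489731754624607))
```

```bash
cat >> h.py <<'E'
POST=np.array([.5745,.1152]); YAW0=.147
def rows(tgts):
    s=bot.read_state();p=s["ee_pos"];T=R.from_quat(s["tool_rot"])
    print("clock",s["clock"],p,"F",s["contact_force"],"w",s["gripper_width"])
    for x,y,z,yaw in tgts:
        d=T.inv().apply(np.array([x,y,z])-p)
        G=R.from_matrix(np.array([[np.cos(yaw),np.sin(yaw),0],[np.sin(yaw),-np.cos(yaw),0],[0,0,-1]]).T.T)
        G=R.from_matrix(np.column_stack([[np.cos(yaw),np.sin(yaw),0],[np.sin(yaw),-np.cos(yaw),0],[0,0,-1]]))
        rv=(T.inv()*G).as_rotvec();print(np.round(np.r_[d,rv],4).tolist())
def push(a,gap,r=.085):  # world arm direction angle a, tool centre `gap` off the arm centreline on its +x side
    u=np.array([np.cos(a),np.sin(a)]);n=np.array([-u[1],u[0]])
    return np.r_[POST+r*u+gap*n,np.arctan2(n[1],n[0])]
E
python3 - <<'E'
from h import *
x,y,w=push(-1.4135,.033);print(x,y,w)
rows([(x,y,.25,w),(x,y,.176,w)])
E
```

```text
0.6204077172737299 0.03641877447820905 0.15729632679489663
clock 0.1 [ 0.25815327 -0.62300925  0.2485234 ] F [ 0.37797955 -0.11448396  0.32849673] w 0.9994187057108802
[0.5871, -0.4706, -0.0005, -0.002, 0.0002, 0.2355]
[0.5871, -0.4704, 0.0735, -0.002, 0.0002, 0.2355]
```

Request:
jog_arm:
  steps:
    - [[0.04, -0.032, 0, 0, 0, 0.02, 0], [0.08, -0.064, 0, 0, 0, 0.04, 0], [0.12, -0.096, 0, 0, 0, 0.06, 0], [0.16, -0.128, 0, 0, 0, 0.08, 0], [0.2, -0.16, 0, 0, 0, 0.1, 0], [0.24, -0.192, 0, 0, 0, 0.12, 0], [0.28, -0.224, 0, 0, 0, 0.14, 0], [0.32, -0.256, 0, 0, 0, 0.15, 0], [0.36, -0.288, 0, 0, 0, 0.16, 0], [0.4, -0.32, 0, 0, 0, 0.18, 0], [0.44, -0.352, 0, 0, 0, 0.19, 0], [0.48, -0.384, 0, 0, 0, 0.2, 0], [0.52, -0.416, 0, 0, 0, 0.21, 0], [0.55, -0.44, 0, 0, 0, 0.22, 0], [0.57, -0.457, 0, 0, 0, 0.236, 0], [0.587, -0.47, 0, 0, 0, 0.236, 0], [0.587, -0.47, 0, 0, 0, 0.236, 0], [0.587, -0.47, 0, 0, 0, 0.236, 0]]

```text
clock: 2.35
ee_pos: [0.6204, 0.0346, 0.2495]
tool_rot: [0.997, 0.078, -0.0, 0.0]
contact_force: [0.5, -0.5, 0.2]
gripper_width: 0.002
```

Run:
```python
from h import *
x,y,w=push(-1.4135,.033)
rows([(x,y,.176,w)])
a=bot.grab_frame("scene")[:,:,::-1]
cv2.imwrite("pics/s1.png",cv2.resize(a[140:330,250:490],None,fx=3,fy=3,interpolation=cv2.INTER_CUBIC))
```

```text
clock 2.35 [0.62036662 0.0345872  0.2494808 ] F [ 0.51536779 -0.48608987  0.21509711] w 0.002227163907828722
[0.0004, -0.0018, 0.0735, 0.0004, 0.0008, -0.0007]
```

View pics/s1.png

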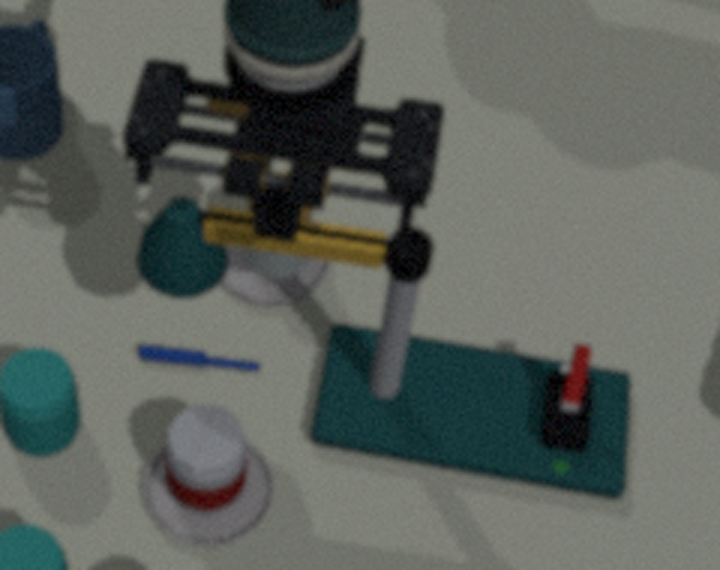

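Request:
jog_arm:
  steps:
    - [[0, -0.002, 0.02, 0, 0, 0, 0], [0, -0.002, 0.04, 0, 0, 0, 0], [0, -0.002, 0.055, 0, 0, 0, 0], [0, -0.002, 0.073, 0, 0, 0, 0], [0, -0.002, 0.073, 0, 0, 0, 0], [0, -0.002, 0.073, 0, 0, 0, 0]]

```text
clock: 3.15
ee_pos: [0.6208, 0.0373, 0.1769]
tool_rot: [0.997, 0.078, 0.0, 0.0]
contact_force: [-0.3, 0.3, 0.3]
gripper_width: 0.005
```

Run:
```python
from h import *
# push arc: contact gap 18mm, angle from -1.4135 to about -2.17 (0.1 short)
for a in np.linspace(-1.4135,-2.15,8):
    x,y,w=push(a,.018); rows([(x,y,.176,w)])
a=bot.grab_frame("scene")[:,:,::-1]
cv2.imwrite("pics/s2.png",cv2.resize(a[140:330,250:490],None,fx=3,fy=3,interpolation=cv2.INTER_CUBIC))
```

```text
clock 3.15 [0.62075282 0.0373155  0.17690804] F [-0.34728456  0.33661244  0.32343048] w 0.004631326205009638
[-0.0155, 0.0008, 0.0009, 0.0, -0.0004, -0.0004]
clock 3.15 [0.62075282 0.0373155  0.17690804] F [-0.34728456  0.33661244  0.32343048] w 0.004631326205009638
[-0.0245, 0.0023, 0.0009, 0.0, -0.0004, 0.1048]
clock 3.15 [0.62075282 0.0373155  0.17690804] F [-0.34728456  0.33661244  0.32343048] w 0.004631326205009638
[-0.0336, 0.0027, 0.0009, 0.0, -0.0004, 0.21]
clock 3.15 [0.62075282 0.0373155  0.17690804] F [-0.34728456  0.33661244  0.32343048] w 0.004631326205009638
[-0.0428, 0.0022, 0.0009, -0.0, -0.0004, 0.3152]
clock 3.15 [0.62075282 0.0373155  0.17690804] F [-0.34728456  0.33661244  0.32343048] w 0.004631326205009638
[-0.0518, 0.0008, 0.0009, -0.0, -0.0004, 0.4204]
clock 3.15 [0.62075282 0.0373155  0.17690804] F [-0.34728456  0.33661244  0.32343048] w 0.004631326205009638
[-0.0606, -0.0016, 0.0009, -0.0001, -0.0004, 0.5256]
clock 3.15 [0.62075282 0.0373155  0.17690804] F [-0.34728456  0.33661244  0.32343048] w 0.004631326205009638
[-0.0691, -0.0049, 0.0009, -0.0001, -0.0004, 0.6309]
clock 3.15 [0.62075282 0.0373155  0.17690804] F [-0.34728456  0.33661244  0.32343048] w 0.004631326205009638
[-0.0772, -0.0091, 0.0009, -0.0001, -0.0004, 0.7361]
```

View pics/s2.png

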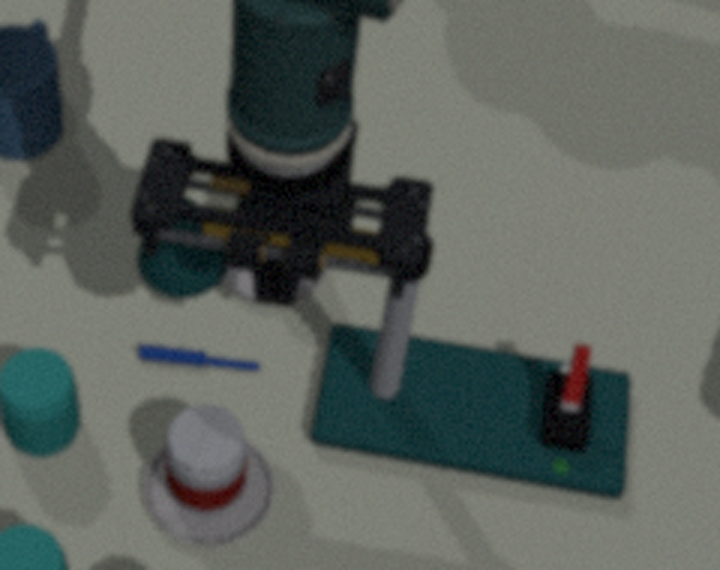

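Request:
jog_arm:
  steps:
    - [[-0.008, 0.0, 0, 0, 0, 0, 0], [-0.015, 0.001, 0, 0, 0, 0, 0], [-0.02, 0.0015, 0, 0, 0, 0.05, 0], [-0.0245, 0.0023, 0, 0, 0, 0.105, 0], [-0.029, 0.0025, 0, 0, 0, 0.157, 0], [-0.0335, 0.0027, 0, 0, 0, 0.21, 0], [-0.038, 0.0025, 0, 0, 0, 0.262, 0], [-0.043, 0.0022, 0, 0, 0, 0.315, 0], [-0.0475, 0.0015, 0, 0, 0, 0.368, 0], [-0.052, 0.0008, 0, 0, 0, 0.42, 0], [-0.0565, -0.0004, 0, 0, 0, 0.473, 0], [-0.0605, -0.0016, 0, 0, 0, 0.525, 0], [-0.065, -0.003, 0, 0, 0, 0.578, 0], [-0.069, -0.005, 0, 0, 0, 0.63, 0], [-0.073, -0.007, 0, 0, 0, 0.683, 0], [-0.077, -0.009, 0, 0, 0, 0.736, 0], [-0.077, -0.009, 0, 0, 0, 0.736, 0], [-0.077, -0.009, 0, 0, 0, 0.736, 0]]

```text
clock: 5.45
ee_pos: [0.5429, 0.0341, 0.1769]
tool_rot: [0.958, -0.285, 0.0, -0.0]
contact_force: [-0.7, 0.1, 0.1]
gripper_width: 0.006
```

Run:
```python
from h import *
s=bot.read_state();print(s["ee_pos"],s["contact_force"])
for n,(x0,y0,x1,y1) in dict(scene=(250,140,490,330),top=(205,195,365,315)).items():
  a=bot.grab_frame(n)[:,:,::-1];cv2.imwrite(f"pics/{n}3full.png",a)
  cv2.imwrite(f"pics/{n}3.png",cv2.resize(a[y0:y1,x0:x1],None,fx=3,fy=3,interpolation=cv2.INTER_CUBIC))
```

```text
[0.54287637 0.03411992 0.17693053] [-0.72849779  0.06536063  0.10722469]
```

View pics/scene3.png

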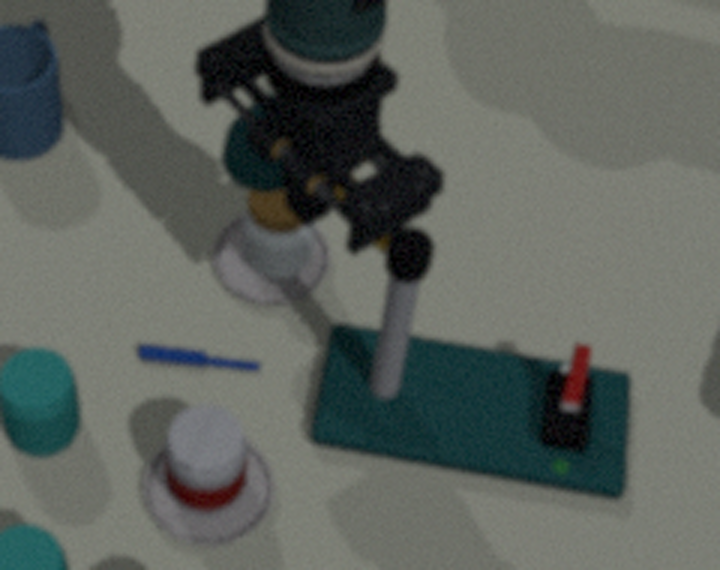

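View pics/top3.png

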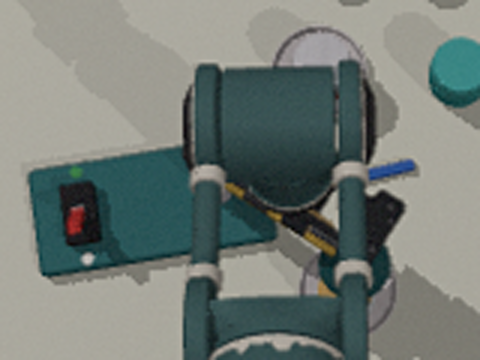

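Run:
```python
from h import *
for a,g in [(-2.15,.018),(-2.2,.018),(-2.255,.018),(-2.255,.04)]:
    x,y,w=push(a,g);print(x,y); rows([(x,y,.176,w)])
```

```text
0.5430387766685499 0.03421116480348281
clock 5.55 [0.54302205 0.03413249 0.17681033] F [-0.28543408  0.05706244 -0.15731235] w 0.002072994859379254
[-0.0, -0.0001, 0.0008, -0.0002, -0.0001, 0.0005]
0.5390303403020482 0.03588478556473862
clock 5.55 [0.54302205 0.03413249 0.17681033] F [-0.28543408  0.05706244 -0.15731235] w 0.002072994859379254
[-0.0043, 0.0007, 0.0008, -0.0002, -0.0001, 0.0505]
0.5347238368582075 0.03795456747666237
clock 5.55 [0.54302205 0.03413249 0.17681033] F [-0.28543408  0.05706244 -0.15731235] w 0.002072994859379254
[-0.009, 0.0013, 0.0008, -0.0002, -0.0001, 0.1055]
0.5517721344094714 0.024049332829107237
clock 5.55 [0.54302205 0.03413249 0.17681033] F [-0.28543408  0.05706244 -0.15731235] w 0.002072994859379254
[0.0128, 0.0037, 0.0008, -0.0002, -0.0001, 0.1055]
```

Request:
jog_arm:
  steps:
    - [[-0.0022, 0.0004, 0, 0, 0, 0.025, 0], [-0.0043, 0.0007, 0, 0, 0, 0.05, 0], [-0.0066, 0.001, 0, 0, 0, 0.078, 0], [-0.009, 0.0013, 0, 0, 0, 0.105, 0], [-0.009, 0.0013, 0, 0, 0, 0.105, 0], [-0.009, 0.0013, 0, 0, 0, 0.105, 0], [-0.004, 0.002, 0, 0, 0, 0.105, 0], [0.005, 0.003, 0, 0, 0, 0.105, 0], [0.013, 0.003, 0, 0, 0, 0.105, 0], [0.013, 0.003, -0.04, 0, 0, 0.105, 0], [0.013, 0.003, -0.08, 0, 0, 0.105, 0], [0.013, 0.003, -0.1, 0, 0, 0.105, 0], [0.013, 0.003, -0.1, 0, 0, 0.105, 0]]

```text
clock: 7.18
ee_pos: [0.5534, 0.0243, 0.2783]
tool_rot: [0.942, -0.336, 0.002, -0.001]
contact_force: [0.4, 0.0, -0.2]
gripper_width: 0.005
```

Run:
```python
from h import *
# viewing/next pose: before the switch
X=np.array([np.cos(.147),np.sin(.147)]);Y=np.array([-X[1],X[0]])
sw=POST+.14*Y;print("switch",sw)
p=sw-.07*X
rows([(p[0],p[1],.276,.147),(p[0],p[1],.2,.147)])
a=bot.grab_frame("scene")[:,:,::-1];cv2.imwrite("pics/scene4.png",cv2.resize(a[140:330,250:490],None,fx=3,fy=3,interpolation=cv2.INTER_CUBIC))
```

```text
switch [0.55399404 0.25369009]
clock 7.175 [0.55344016 0.02433086 0.27830095] F [ 0.4067421   0.04526201 -0.16835578] w 0.005000699646960054
[-0.1917, -0.1263, 0.0021, -0.0009, -0.0034, -0.8314]
[-0.192, -0.1262, 0.0781, -0.0009, -0.0034, -0.8314]
```

View pics/scene4.png

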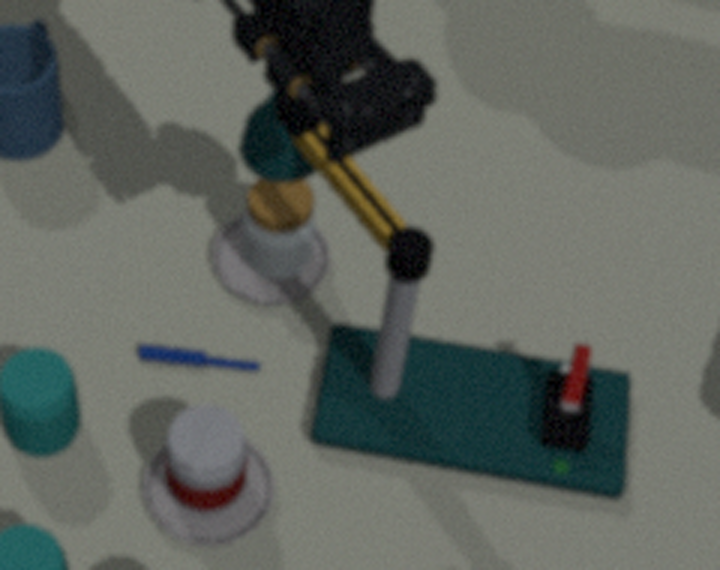

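Request:
jog_arm:
  steps:
    - [[-0.032, -0.021, 0, 0, 0, -0.14, 0], [-0.064, -0.042, 0, 0, 0, -0.28, 0], [-0.096, -0.063, 0, 0, 0, -0.42, 0], [-0.128, -0.084, 0, 0, 0, -0.56, 0], [-0.16, -0.105, 0, 0, 0, -0.7, 0], [-0.192, -0.126, 0, 0, 0, -0.83, 0], [-0.192, -0.126, 0, 0, 0, -0.83, 0], [-0.192, -0.126, 0, 0, 0, -0.83, 0]]

```text
clock: 8.22
ee_pos: [0.4824, 0.2428, 0.2749]
tool_rot: [0.997, 0.073, -0.001, 0.001]
contact_force: [-0.1, -0.4, 0.7]
gripper_width: 0.008
```

Run:
```python
from h import *
for n,(x0,y0,x1,y1) in dict(scene=(250,140,490,330),top=(205,195,365,315)).items():
  a=bot.grab_frame(n)[:,:,::-1];cv2.imwrite(f"pics/{n}5full.png",a)
  f=3 if n=="scene" else 5
  cv2.imwrite(f"pics/{n}5.png",cv2.resize(a[y0:y1,x0:x1],None,fx=f,fy=f,interpolation=cv2.INTER_CUBIC))
```

```text
(no output)
```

View pics/scene5.png

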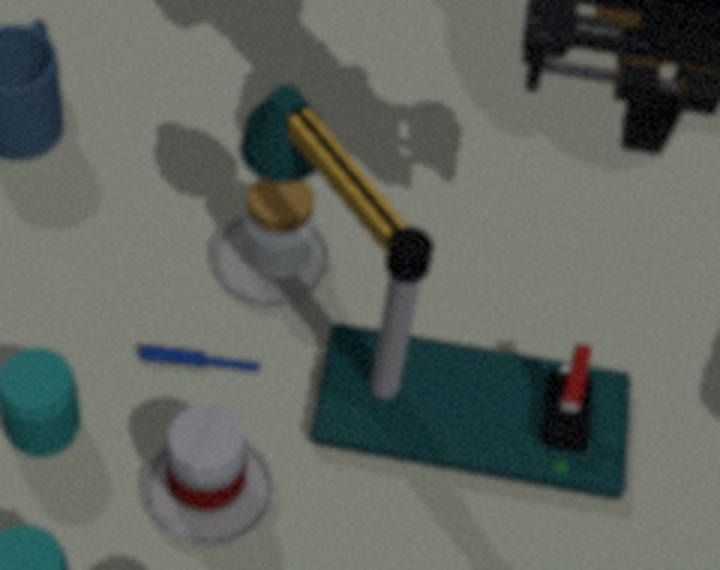

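View pics/top5.png

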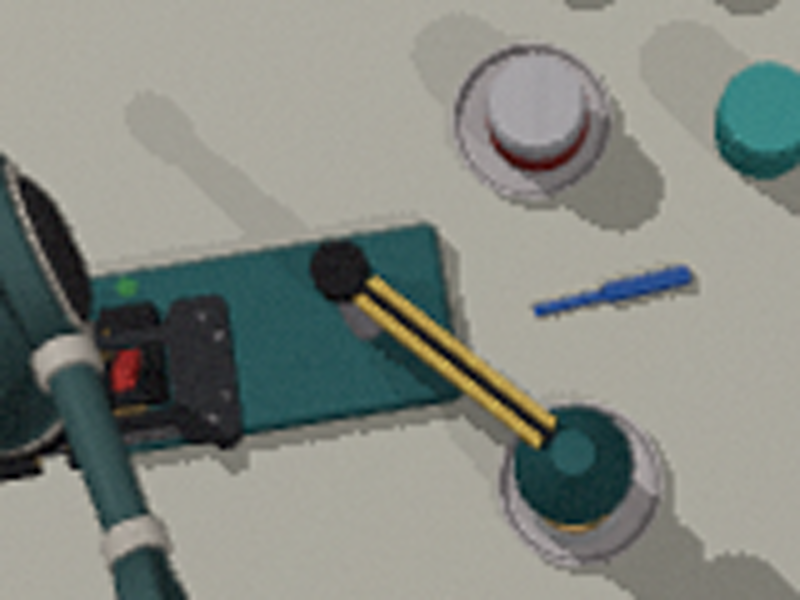

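Run:
```python
from m import *
t=cv2.imread("pics/top5full.png");s=cv2.imread("pics/scene5full.png")
c,cc,_=blob(t,(80,90,20),(105,255,255),(306,274,336,304));print("shade top",c,cc,plane("top",*cc[0],.14),plane("top",*c,.14), plane("top",*c,.16))
cj=plane("top",319.4,291.7,.080);print("jar",cj)
y,cy,cn=blob(t,(15,100,60),(32,255,255),(270,245,318,285));
h=cv2.cvtColor(t,cv2.COLOR_BGR2HSV);m=cv2.inRange(h,np.array((15,100,60)),np.array((32,255,255)));m[:245]=0;m[286:]=0;m[:,:270]=0;m[:,318:]=0
P=np.argwhere(m)[:,::-1];W=np.array([plane("top",*p,.2)[:2] for p in P.astype(float)]);
vx=cv2.fitLine(W.astype(np.float32),cv2.DIST_L2,0,.01,.01).ravel();print("arm line",vx,len(P))
d=vx[:2]*(-1 if vx[0]>0 else 1);print("ang",np.arctan2(d[1],d[0]),"jar ang",np.arctan2(cj[1]-POST[1],cj[0]-POST[0]),np.hypot(*(cj[:2]-POST)))
n=np.array([-d[1],d[0]]);print("post off line",(POST-vx[2:])@n,"jar off line",(cj[:2]-vx[2:])@n)
sp=POST+.16*np.array([np.cos(-2.255),np.sin(-2.255)]);print("if -2.255 shade at",sp)
# apex top (knob) of shade
print("apex", tri(px(250,140,3,(288,92)),px(205,195,5,(574,451))))
```

```text
shade top [319.63456091 288.32436261] ((319.1000061035156, 287.5), 11.741477012634277) [ 0.47563298 -0.00719555  0.14      ] [ 0.47335431 -0.0086486   0.14      ] [ 0.47125309 -0.00877307  0.16      ]
jar [ 0.47000812 -0.00753857  0.08      ]
arm line [0.6321906  0.77481294 0.5246591  0.0551284 ] 272
ang -2.2551737 jar ang -2.2760660608580916 0.16119339562550886
post off line 0.0006406782220431016 jar off line -0.0027268159071173843
if -2.255 shade at [ 0.47337102 -0.00878762]
apex (array([ 0.47498946, -0.00751939,  0.21001374]), np.float64(0.0020970704586475487))
```

Run:
```python
from h import *
X=np.array([np.cos(.147),np.sin(.147)]);Y=np.array([-X[1],X[0]]);sw=POST+.14*Y
for xf,z in [(-.063,.073),(-.04,.073),(0,.073),(.0065,.073)]:
    p=sw+(xf-.009)*X; rows([(*p,z,.147)])
```

```text
clock 8.325 [0.48303639 0.24239622 0.2757038 ] F [-0.63252969 -0.29451279  0.54447017] w 0.0008649699324189481
[0.0001, -0.001, 0.2027, 0.0009, 0.0015, -0.003]
clock 8.325 [0.48303639 0.24239622 0.2757038 ] F [-0.63252969 -0.29451279  0.54447017] w 0.0008649699324189481
[0.0231, -0.001, 0.2027, 0.0009, 0.0015, -0.003]
clock 8.325 [0.48303639 0.24239622 0.2757038 ] F [-0.63252969 -0.29451279  0.54447017] w 0.0008649699324189481
[0.0631, -0.0011, 0.2026, 0.0009, 0.0015, -0.003]
clock 8.325 [0.48303639 0.24239622 0.2757038 ] F [-0.63252969 -0.29451279  0.54447017] w 0.0008649699324189481
[0.0696, -0.0012, 0.2026, 0.0009, 0.0015, -0.003]
```

Request:
jog_arm:
  steps:
    - [[0, -0.001, 0.03, 0, 0, 0, 0], [0, -0.001, 0.06, 0, 0, 0, 0], [0, -0.001, 0.09, 0, 0, 0, 0], [0, -0.001, 0.12, 0, 0, 0, 0], [0, -0.001, 0.15, 0, 0, 0, 0], [0, -0.001, 0.175, 0, 0, 0, 0], [0, -0.001, 0.19, 0, 0, 0, 0], [0, -0.001, 0.202, 0, 0, 0, 0], [0, -0.001, 0.202, 0, 0, 0, 0], [0, -0.001, 0.202, 0, 0, 0, 0]]

```text
clock: 9.57
ee_pos: [0.4837, 0.2448, 0.0756]
tool_rot: [0.997, 0.073, 0.001, -0.0]
contact_force: [0.3, 0.3, -0.1]
gripper_width: 0.007
```

Run:
```python
from h import *
X=np.array([np.cos(.147),np.sin(.147)]);Y=np.array([-X[1],X[0]]);sw=POST+.14*Y
for xf,z in [(-.063,.073),(-.04,.073),(0,.073),(.0065,.073)]:
    p=sw+(xf-.009)*X; rows([(*p,z,.147)])
a=bot.grab_frame("scene")[:,:,::-1];cv2.imwrite("pics/scene6.png",cv2.resize(a[140:330,300:540],None,fx=3,fy=3,interpolation=cv2.INTER_CUBIC))
```

```text
clock 9.575 [0.48367577 0.24475951 0.07555638] F [ 0.26231028  0.31854842 -0.14786441] w 0.006504305335960111
[-0.0011, 0.0015, 0.0026, -0.0004, -0.0015, -0.0013]
clock 9.575 [0.48367577 0.24475951 0.07555638] F [ 0.26231028  0.31854842 -0.14786441] w 0.006504305335960111
[0.0219, 0.0014, 0.0026, -0.0004, -0.0015, -0.0013]
clock 9.575 [0.48367577 0.24475951 0.07555638] F [ 0.26231028  0.31854842 -0.14786441] w 0.006504305335960111
[0.0619, 0.0014, 0.0026, -0.0004, -0.0015, -0.0013]
clock 9.575 [0.48367577 0.24475951 0.07555638] F [ 0.26231028  0.31854842 -0.14786441] w 0.006504305335960111
[0.0684, 0.0014, 0.0027, -0.0004, -0.0015, -0.0013]
```

View pics/scene6.png

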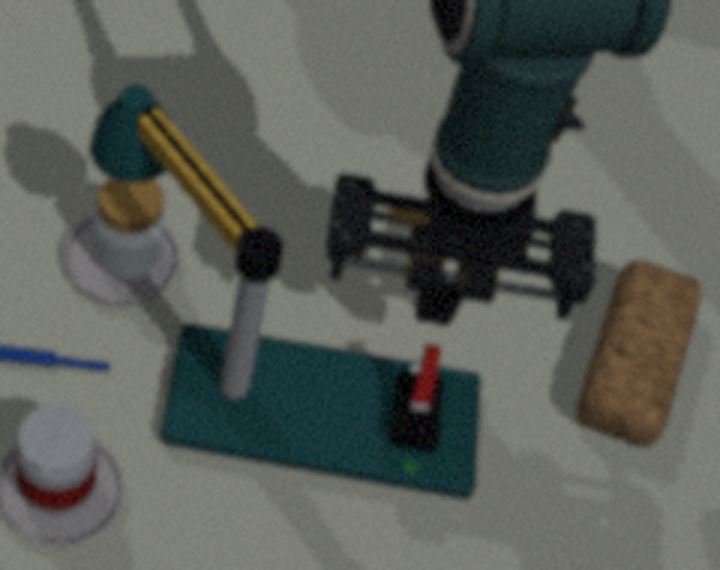

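Request:
jog_arm:
  steps:
    - [[0.01, 0.001, 0.002, 0, 0, 0, 0], [0.02, 0.001, 0.002, 0, 0, 0, 0], [0.028, 0.001, 0.002, 0, 0, 0, 0], [0.034, 0.001, 0.002, 0, 0, 0, 0], [0.04, 0.001, 0.002, 0, 0, 0, 0], [0.046, 0.001, 0.002, 0, 0, 0, 0], [0.052, 0.001, 0.002, 0, 0, 0, 0], [0.058, 0.001, 0.002, 0, 0, 0, 0], [0.062, 0.001, 0.002, 0, 0, 0, 0], [0.065, 0.001, 0.002, 0, 0, 0, 0], [0.065, 0.001, 0.002, 0, 0, 0, 0]]

```text
clock: 11.0
ee_pos: [0.5475, 0.253, 0.0725]
tool_rot: [0.997, 0.073, 0.0, -0.0]
contact_force: [-0.8, -0.4, -0.6]
gripper_width: 0.005
```

Run:
```python
from h import *
X=np.array([np.cos(.147),np.sin(.147)]);Y=np.array([-X[1],X[0]]);sw=POST+.14*Y
s=bot.read_state();print("xf",(s["ee_pos"][:2]-sw)@X+.009,s["ee_pos"],s["contact_force"])
a=bot.grab_frame("scene")[:,:,::-1];cv2.imwrite("pics/scene7.png",cv2.resize(a[140:330,300:540],None,fx=3,fy=3,interpolation=cv2.INTER_CUBIC))
```

```text
xf 0.0025012346253053975 [0.54752506 0.25301037 0.07248852] [-0.7727096  -0.39975166 -0.64068399]
```

View pics/scene7.png

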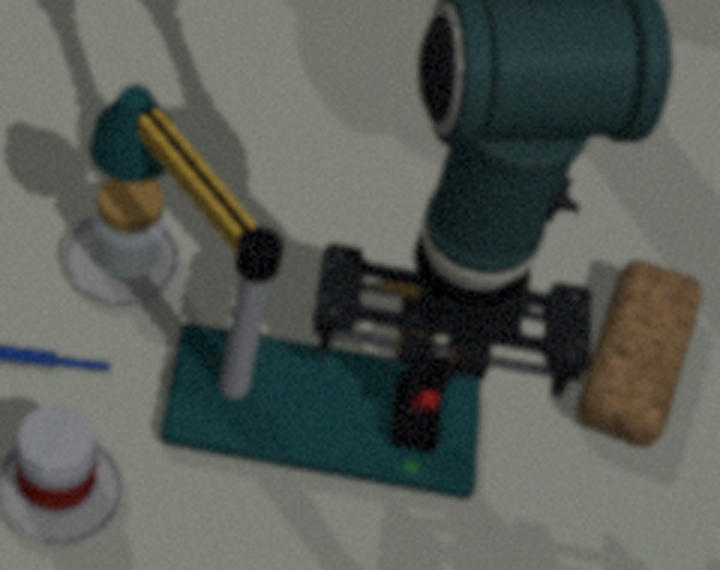

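Request:
jog_arm:
  steps:
    - [[0.002, 0, 0, 0, 0, 0, 0], [0.003, 0, 0, 0, 0, 0, 0], [0.004, 0, 0, 0, 0, 0, 0], [0.004, 0, 0, 0, 0, 0, 0], [0.004, 0, 0, 0, 0, 0, 0]]

```text
clock: 11.68
ee_pos: [0.5487, 0.2531, 0.0722]
tool_rot: [0.997, 0.073, -0.003, 0.0]
contact_force: [-8.1, -0.2, 4.2]
gripper_width: 0.008
```

Run:
```python
from h import *
X=np.array([np.cos(.147),np.sin(.147)]);Y=np.array([-X[1],X[0]]);sw=POST+.14*Y
s=bot.read_state();print("xf",(s["ee_pos"][:2]-sw)@X+.009,s["ee_pos"],s["contact_force"])
```

```text
xf 0.003711851191930405 [0.5487296  0.25314057 0.07218411] [-8.13690124 -0.20093521  4.19475401]
```

Request:
jog_arm:
  steps:
    - [[0.002, 0, 0, 0, 0, 0, 0], [-0.01, 0, 0, 0, 0, 0, 0], [-0.03, 0, 0, 0, 0, 0, 0], [-0.06, 0, 0, 0, 0, 0, 0], [-0.075, 0, 0, 0, 0, 0, 0], [-0.075, 0, -0.05, 0, 0, 0, 0], [-0.075, 0, -0.1, 0, 0, 0, 0], [-0.075, 0, -0.15, 0, 0, 0, 0], [-0.075, 0.0, -0.18, 0, 0, 0, 0], [-0.075, 0.0, -0.18, 0, 0, 0, 0]]

```text
clock: 12.92
ee_pos: [0.4796, 0.2435, 0.2566]
tool_rot: [0.997, 0.073, 0.004, -0.001]
contact_force: [0.4, 0.1, -0.2]
gripper_width: 0.005
```

Run:
```python
from h import *
for n,(x0,y0,x1,y1) in dict(scene=(300,140,540,330),top=(205,195,365,315)).items():
  a=bot.grab_frame(n)[:,:,::-1];cv2.imwrite(f"pics/{n}8full.png",a)
  f=3 if n=="scene" else 5
  cv2.imwrite(f"pics/{n}8.png",cv2.resize(a[y0:y1,x0:x1],None,fx=f,fy=f,interpolation=cv2.INTER_CUBIC))
X=np.array([np.cos(.147),np.sin(.147)]);Y=np.array([-X[1],X[0]]);sw=POST+.14*Y
for q in(0,.85,1.):
    P=[*(sw+.05*np.sin(q-.5)*X),.04+.05*np.cos(q-.5)]
    for n,o,f in(("scene",(300,140),3),("top",(205,195),5)): print(q,n,(proj(n,P)-o)*f)
```

```text
0 scene [430.75941224 349.60408593]
0 top [123.6197422  380.99642593]
0.85 scene [427.56813954 393.30482329]
0.85 top [114.04869807 310.47164281]
1.0 scene [426.02522389 403.36047832]
1.0 top [113.54859998 299.83550303]
```

View pics/scene8.png

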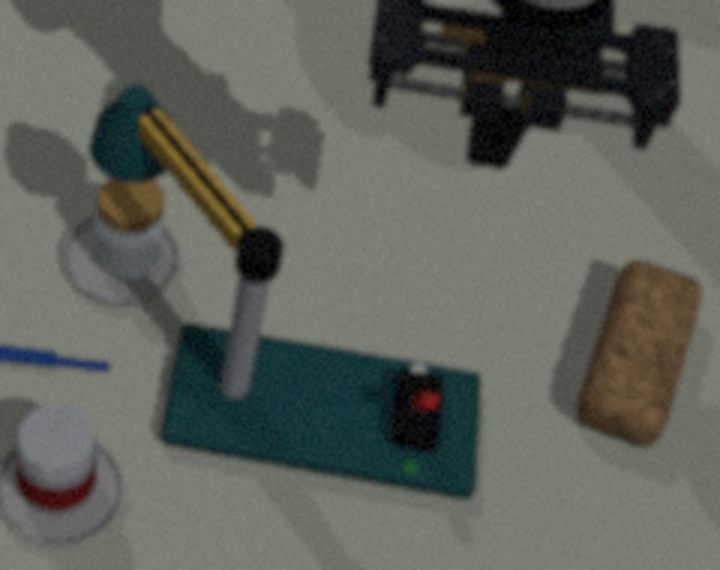

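View pics/top8.png

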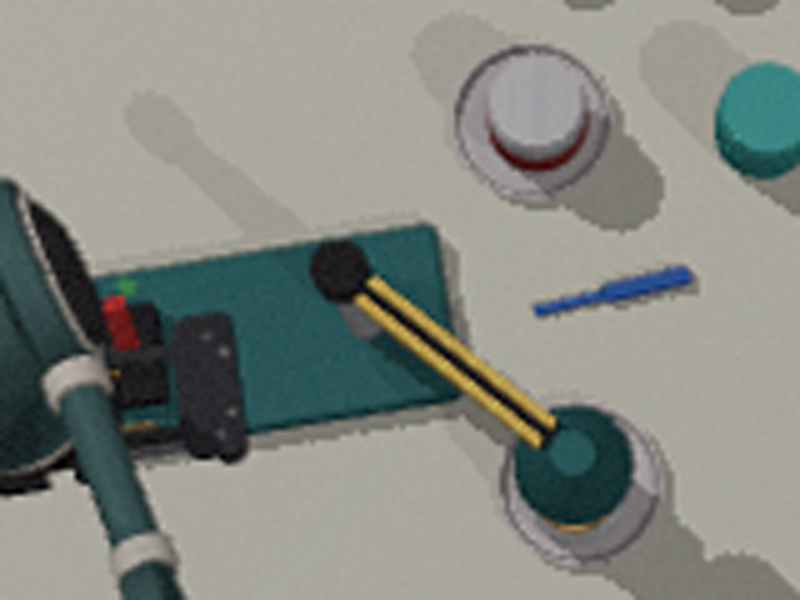

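Run:
```python
from m import *
X=np.array([np.cos(.147),np.sin(.147)]);Y=np.array([-X[1],X[0]]);sw=POST+.14*Y
def lever(q,n):
    a=q-.5;P=[]
    for l in(.0,.05):
        for sx in(-.005,.005):
            for sy in(-.006,.006):
                lx=l*np.sin(a)+sx*np.cos(a);lz=l*np.cos(a)-sx*np.sin(a)
                if l==0: lx,lz=.012*np.sin(a)+sx*np.cos(a),.012*np.cos(a)-sx*np.sin(a)
                P.append(proj(n,[*(sw+lx*X+sy*Y),.04+lz]))
    P=np.array(P);return P[:,1].min().round(1),P[:,1].max().round(1)
for n,roi,fs in(("top",(218,245,240,285),("top0","top8full")),("scene",(425,240,460,310),("scene0","scene8full"))):
    for f in fs:
        t=cv2.imread(f"pics/{f}.png");h=cv2.cvtColor(t,cv2.COLOR_BGR2HSV)
        m=cv2.inRange(h,np.array((0,130,60)),np.array((8,255,255)))|cv2.inRange(h,np.array((172,130,60)),np.array((180,255,255)))
        x0,y0,x1,y1=roi;r=np.argwhere(m[y0:y1,x0:x1])[:,0]+y0;print(f,len(r),r.min(),r.max())
    print({q:lever(q,n) for q in(0,.7,.85,1)})
for b in(("top",(10,90,60),(30,255,255)),):pass
```

```text
top0 42 264 272
top8full 54 254 264
{0: (np.float64(264.8), np.float64(273.1)), 0.7: (np.float64(257.5), np.float64(265.8)), 0.85: (np.float64(255.3), np.float64(265.1)), 1: (np.float64(253.3), np.float64(264.5))}
scene0 101 256 274
scene8full 42 270 276
{0: (np.float64(255.1), np.float64(272.8)), 0.7: (np.float64(265.3), np.float64(276.5)), 0.85: (np.float64(268.4), np.float64(277.3)), 1: (np.float64(271.7), np.float64(278.1))}
```

Run:
```python
from h import *
a=cv2.imread("pics/top0.png").astype(int);b=cv2.imread("pics/top8full.png").astype(int)
for n,(x0,y0,x1,y1) in dict(tin=(295,203,330,235),pick_part=(310,248,330,260),mug=(393,293,430,338),case=(163,278,195,338)).items(): print(n,abs(a-b)[y0:y1,x0:x1].mean())
print(bot.job_done())
```

```text
tin 13.041369047619048
pick_part 32.06666666666667
mug 7.103303303303304
case 32.23715277777778
the job is handed in; nothing more can be done
None
```

I pushed the lamp arm round with the closed fingertips until the shade was over the brass-lidded jar. I then pushed the red switch over to its green-dot side, pulled clear and handed the job in at about 13 s of the 58 s. No verdict was reported.

- **Shade:** from the top view the arm points at -2.255 rad, against about -2.276 rad for the jar. That puts the shade centre about 3 to 4 mm from the jar's axis (limit 15 mm). In the later pictures it had not moved.
- **Switch:** the lever stopped hard at about 8 N, and the direction of that force implies about 0.98 rad. Lever edges in both views agree with roughly 0.95 to 1.0 rad (0.85 needed), but they are only good to about a pixel.
- **Other objects:** nothing touched the jar, tin, pick, mug or spectacle case.
    - **By eye:** the jar, tin and pick looked unmoved, and the spectacle case sits at the same scene pixels as at the start. The mug was outside my last close-ups.
    - **Image difference:** the last top-view comparison did not settle it. It was low for the mug and tin (7 and 13 grey levels). It was high for the pick and case (about 32); I put that down to the lamp arm and shade having moved away from the pick, and to the robot and its shadow over the case. I did not check further before handing in.

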